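# Set a carburettor's click dial and cap it

## Task

Reset the red mixture dial on the carburettor: turn it gently clockwise until it just comes up against its stop, without forcing it (the steel ring beneath must not slip round), then back it out five clicks and let go of it. Then put the black dust cap over the dial so that it sits flat on the deck, and leave the other things on the bench where they are.

Things in the scene. Friction and masses are not known exactly. Their poses are not given: they have to be found in the camera images.
- carb: Aluminium carburettor on a wooden block (150 x 130 x 20 mm), fixed to the bench; origin under the middle of the block, at bench height, z up; its bore (36 mm wide, axis 78 mm up) runs along x. On top a level square deck, 100 x 100 mm, upper face at z = 118 mm; on its middle, over the origin, a round dark boss 66 mm across, top at z = 124 mm, with a steel ring in it, that carries the dial.
- dial: Red dial turning about the vertical axis over the carburettor's origin; its origin is on that axis, 125 mm over the bench. A disc 44 mm across, 8 mm high, with an upright grip bar across it: 42 mm long along the dial's x axis, 14 mm thick, top 38 mm above the dial's origin; white mark on the bar's -x half. Seen from above, clockwise winds it in, counter-clockwise backs it out.
- dial_grip (a point): On the dial's axis, 155 mm over the bench (31 mm above the dial's origin), axes as the dial's: a good height to grip the bar. The dial clicks every 18 degrees (20 to a turn): about 0.13 N m takes it over a click, and let go anywhere it falls into the nearest one. At the start it is 2 to 4 clicks out from the innermost click.
- ring_mark (a point): White mark on the flat steel index ring (62 mm across) under the dial, 26.5 mm from the axis. The ring carries the dial's stop, a hard one 2 degrees past the innermost click; how the bar points there is different each time. The ring itself must stay put: it slips round when the dial is forced against the stop with about 0.4 N m. Let go at the stop, the dial falls back to the innermost click.
- needle_tip (a point): Lower tip of the 5 mm brass needle that hangs in the bore below the dial, on the dial's axis. Its height is 62.0 mm above the carburettor's origin with the dial in its innermost click, and rises 0.5 mm per click as the dial is backed out (64.5 mm at five clicks).
- cap: Loose black round dust cap, 60 g, open below, standing mouth down on the bench; origin at the centre of its mouth's plane, z up. Outside 79 mm across, inside 72 mm across, 52 mm high (48 mm inside), with a round grip 22 mm across and 28 mm high standing on top (its top 80 mm above the origin). Fitted, it goes over the boss (66 mm) with 3 mm to spare all round, its mouth on the deck (origin 118 mm over the bench) and clears the dial.
- spring_a: Valve spring standing upright, 30 mm across, 45 mm high; origin under it. Leave alone.
- spring_b: Second valve spring, the same. Leave alone.
- socket: Steel socket standing upright, 28 mm across, 30 mm high; origin under it. Leave alone.
- pulley: Dark steel belt pulley lying flat, 110 mm across, 34 mm high; origin under it. Leave alone.
- jar: Amber jar with yellow lid, 70 mm across, 85 mm high; origin under it. Leave alone.
- wrench: Steel wrench lying flat, 180 mm long along its x. Leave alone.
- driver: Screwdriver with red handle, 180 mm long along its x. Leave alone.

How it is judged:
By the outcome, as a careful person would: the job done as asked, in the order asked, and still so for the second after the job is handed in, with the robot touching nothing.
It also fails if it takes over 72 s, if anything falls off the work surface, if the arm or the gripper's body presses on something with over 40 N, if the wrist force passes 120 N, or if a joint passes its speed limit or range.

## Robot

A 7-joint arm with a two-finger parallel gripper is mounted at the origin on the work surface. World frame = base frame: x ahead of the robot, y to its left, z up, the work surface at z = 0. Lengths are in mm, angles in degrees, forces in N, time in s.
With the tool pointing down it reaches from about 425 to 875 mm from the base axis. Payload 4.7 kg.
Tool frame: the origin (TCP) lies midway between the tips of the shut fingers; the grasp point (between the pads) lies 19 mm behind it (env.grip_point_offset is the distance from the TCP to the grasp point, in mm); y points along the fingers, x is the direction in which the jaws open and shut, and the axes are right-handed (so a half turn about y gives the same grasp; the last joint's range is limited). The gripper opens to 87 mm and grips with 3 to 60 N. Pads are 19 mm wide; open, the fingers measure 117 mm over their backs; the gripper's body (75 mm by 190 mm) begins 51 mm behind the grasp point.
Start: joints at [-67.603, 18.392, -4.016, 83.108, 1.295, 78.541, -3.26], TCP at [239.194, 604.41, 222.587] pointing down, gripper open.
Joint ranges: [-163.93, 163.93], [-17.29, 119.83], [-79.2, 71.16], [3.27, 140.29], [-89.18, 269.18], [5.43, 117.66], [-154.24, 154.24]. Speed limits (degrees/s): [147.25, 147.25, 180, 180, 180, 180, 180].

## Interface

Orientations are given as a 3x3 rotation matrix whose columns are the frame's x, y, z axes.
In Python, from station import get_obs, capture, get_calibration, sign_off, nets, env gives the robot as it stands. The module is installed in compiled form; this text tells all that it offers.
- The arm moves only by the tool step_arm, never from a script. Its argument "increments" is a list of rows, each an object with "travel": the shift along the world's x, y, z in mm, a list of three; "spin": the turn about the world's z in rad; "jaw": the finger opening in mm, from 0 to 87. A call has exactly 10 rows; each row is the pose to reach, as a shift and turn from the pose commanded when the call began; what a row does not reach only later rows make up. A row lasts 1/8 s, in which the tool goes at most 62.5 mm and 10.7 degrees, less where a joint would pass 70% of its speed; a pose out of reach is approached as far as the arm can. A call with a gripper value outside its range is refused whole. The fingers move at their own pace and stop on an object; "force" is the grip in N (left out, the last holds). Time passes only in rows, so rows that repeat a pose let the fingers close, or fill a call up. It gives the time, the measured TCP pose, the force and the opening at its end, in the units of the state.
- get_obs(): the state, without advancing time (a new reading comes with each control period).
- capture(name): name is "scene" or "side" or "wrist"; returns (picture, depth): 400x640x3 uint8, blue, green, red; 400x640 float32, mm along the optical axis (not along the pixel's ray), 0 where there is no reading.
- get_calibration(name): a dict with "intrinsics" (3x3 intrinsics, pixels), "dist" ([k1, k2, p1, p2, k3] as OpenCV has them; the pictures are not rectified), "extrinsics" (4x4, takes a point from camera to world coordinates). Camera axes: x right, y down, z forward; pixel columns grow to the right and rows downward; lengths in mm; the calibration is good to about 2 mm. A picture is of the moment at which its call begins: read the wrist's pose just before it. get_calibration takes no time and is no camera call; for the wrist camera it gives the pose at the moment of the call.
- sign_off(): hands the job in, once; it reports no verdict.
Trained networks look in the newest picture that a camera, given by its name, has taken for a name from the list of things; names that differ only in an ending like _2 or _b are one class to them, and where a whole thing is asked for, a point or a joint stands for the part that bears it (a point fixed in the world has none). Each returns a list of dicts, best first, with "p" (0 to 1); they miss things now and then, are a little off and sometimes report something else, mostly with a low value. They report only what shows in the picture. A call takes as long as a camera call.
- nets.boxes_of(camera, target): "centre" ([row, column] in pixels, amid what is visible of it).
- nets.outline_of(camera, target): "pixels" (400x640 bool, what is visible of it) and "centre" ([row, column] in pixels, amid what is visible of it).
- nets.place_of(camera, target): "centre" ([row, column] in pixels: a listed point, or the origin of a listed thing).
The state is a dict: "clock": time; "q": joint angles; "qvel": joint speeds; "joint_efforts": joint torques, N m; "ee_pos": TCP position; "orientation": TCP orientation; "contact_force": force on the tool from outside, world axes, zero at the start; "moment": the same for the moment, N m; "width": opening from 0.0 (shut) to 1.0 (fully open).
Only numpy, scipy, OpenCV 4.12 (cv2) and the standard library are available. Lean on these libraries where they do the work, as an engineer would, in place of code of your own. Each camera call takes 0.05 s, during which the arm holds its last target.

## Working session

There is one attempt and no reset: what is moved stays moved. The work goes in short steps, Python scripts to look and compute and a tool call to move; the robot and the scene stay as the last step left them, time stands still between calls to the robot, and variables do not carry over. Pictures are saved under pics/ and viewed, and the job is handed in when it is done.

Besides the shell and the picture viewer there is one more tool, called after "Request:" by a JSON object that holds its "op" and its "data". step_arm: Moves the arm, as the interface text tells. Its arguments: {"type":"object","properties":{"increments":{"type":"array"},"force":{"type":"number"}},"required":["increments"]}

```bash
mkdir -p pics; cat > h.py <<'E'
import numpy as np, cv2
from station import get_obs, capture, get_calibration, sign_off, nets, env
def ray(cam,px,cal=None):
    c=cal or get_calibration(cam)
    K=np.array(c["intrinsics"],float);d=np.array(c["dist"],float);T=np.array(c["extrinsics"],float)
    u=cv2.undistortPoints(np.array([[[px[1],px[0]]]],float),K,d)[0,0]
    v=T[:3,:3]@np.array([u[0],u[1],1.0]); return T[:3,3],v
def atz(cam,px,z,cal=None):
    o,v=ray(cam,px,cal); return o+v*(z-o[2])/v[2]
def proj(cam,P,cal=None):
    c=cal or get_calibration(cam)
    K=np.array(c["intrinsics"],float);d=np.array(c["dist"],float);T=np.linalg.inv(np.array(c["extrinsics"],float))
    r,_=cv2.Rodrigues(T[:3,:3]); p,_=cv2.projectPoints(np.array(P,float).reshape(-1,1,3),r,T[:3,3],K,d)
    return p[:,0,::-1]
def world(cam,depth,mask,cal=None):
    c=cal or get_calibration(cam);T=np.array(c["extrinsics"],float)
    K=np.array(c["intrinsics"],float);d=np.array(c["dist"],float)
    rr,cc=np.nonzero(mask&(depth>0)); 
    u=cv2.undistortPoints(np.stack([cc,rr],1).astype(float)[:,None],K,d)[:,0]
    z=depth[rr,cc]; P=np.c_[u*z[:,None],z]
    return P@T[:3,:3].T+T[:3,3]
E
python3 - <<'E'
from h import *
print(env.grip_point_offset, get_obs())
for c in ["scene","side","wrist"]:
    im,d=capture(c); cv2.imwrite(f"pics/{c}0.png",im); np.save(f"{c}0.npy",d)
    cal=get_calibration(c); print(c,np.round(cal["extrinsics"],3).tolist(),np.round(cal["intrinsics"],1).tolist())
    for t in ["carb","dial","dial_grip","ring_mark","needle_tip","cap"]:
        r=nets.place_of(c,t); print(c,t,[(np.round(x["centre"],1).tolist(),round(x["p"],2)) for x in r[:2]])
E
```

```text
18.700000000000003 {'clock': 0.0, 'q': array([-67.60271675,  18.43996746,  -4.01473437,  83.17555102,
         1.29268002,  78.54142506,  -3.26039063]), 'qvel': array([ 0.03494234, -0.02628808,  0.04516355,  0.04709122, -0.06774758,
        0.03495268, -0.21813736]), 'joint_efforts': array([ 3.63611298e-04, -4.91290569e+01, -4.03707353e-01, -3.12532532e+01,
       -6.38120086e-02,  4.37305472e-02,  1.70811836e-04]), 'ee_pos': array([239.0037755 , 603.85666253, 221.44542799]), 'orientation': array([[ 3.67947500e-01, -6.56423937e-04, -9.29846335e-01],
       [ 9.29844518e-01, -1.83931591e-03,  3.67948080e-01],
       [-1.95181108e-03, -9.99998093e-01, -6.63994908e-05]]), 'contact_force': array([ 0.27677083, -0.28033058, -0.09948185]), 'moment': array([-0.06498082, -0.01181297, -0.08362864]), 'width': 1.0001813142829978}
scene [[-0.105, 0.851, -0.515, 1290.654], [0.994, 0.087, -0.059, 53.182], [-0.006, -0.518, -0.855, 1362.992], [0.0, 0.0, 0.0, 1.0]] [[445.7, 0.0, 323.0], [0.0, 445.7, 207.6], [0.0, 0.0, 1.0]]
scene carb [([228.9, 342.7], 0.57)]
scene dial [([269.7, 216.7], 0.69), ([208.
[... 198 characters left out ...]
, 0.285, 253.066], [-0.407, -0.628, 0.663, -747.62], [-0.014, -0.721, -0.692, 879.731], [0.0, 0.0, 0.0, 1.0]] [[429.4, 0.0, 321.4], [0.0, 429.4, 198.8], [0.0, 0.0, 1.0]]
side carb [([220.4, 306.8], 0.83)]
side dial [([186.4, 305.7], 0.7), ([274.8, 422.1], 0.2)]
side dial_grip [([179.6, 304.8], 0.74)]
side ring_mark [([192.0, 296.4], 0.9)]
side needle_tip []
side cap [([298.6, 271.5], 0.71), ([306.3, 331.1], 0.59)]
wrist [[0.367, 0.9, 0.236, 175.304], [0.93, -0.355, -0.093, 629.969], [-0.0, 0.254, -0.967, 384.895], [0.0, 0.0, 0.0, 1.0]] [[357.0, 0.0, 316.2], [0.0, 357.0, 199.9], [0.0, 0.0, 1.0]]
wrist carb []
wrist dial []
wrist dial_grip []
wrist ring_mark []
wrist needle_tip []
wrist cap []
```

View pics/scene0.png

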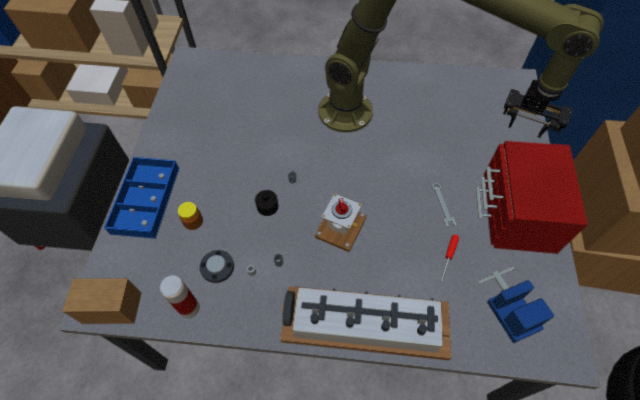

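View pics/side0.png

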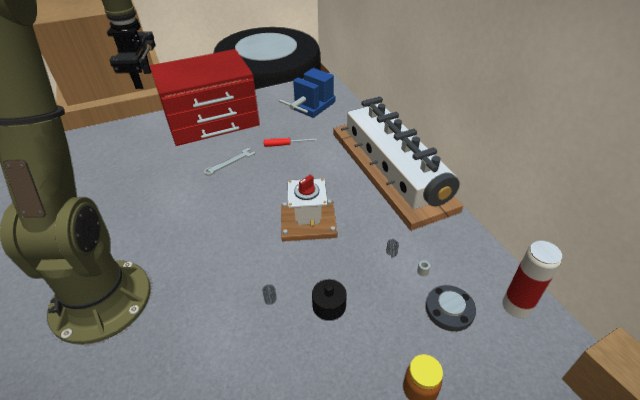

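View pics/wrist0.png

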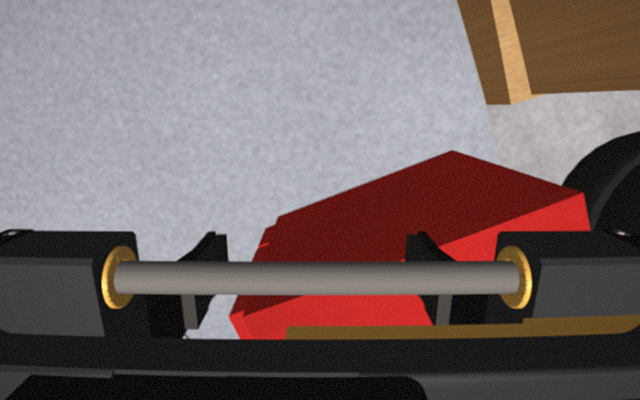

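```bash
python3 - <<'E'
from h import *
f=lambda a:np.round(a,1).tolist()
print("dial",f(atz("scene",[208.1,337.4],125)),f(atz("side",[186.4,305.7],125)))
print("grip",f(atz("scene",[205.5,342.7],156)),f(atz("side",[179.6,304.8],156)))
print("carb",f(atz("scene",[228.9,342.7],0)),f(atz("side",[220.4,306.8],0)))
print("ring",f(atz("scene",[203,349.6],124.5)),f(atz("side",[192,296.4],124.5)))
print("cap",f(atz("scene",[206.9,265.9],0)),f(atz("side",[298.6,271.5],0)),f(atz("side",[306.3,331.1],0)))
for c in["scene","side"]:
    im=cv2.imread(f"pics/{c}0.png")
    r,q=(205,340) if c=="scene" else (190,305)
    cv2.imwrite(f"pics/{c}0z.png",cv2.resize(im[r-50:r+50,q-65:q+65],None,fx=6,fy=6,interpolation=cv2.INTER_CUBIC))
E
```

```text
dial [542.2, 13.9, 125.0] [545.1, 35.3, 125.0]
grip [549.6, 30.8, 156.0] [540.9, 28.0, 156.0]
carb [548.9, 35.7, 0.0] [541.8, 31.9, -0.0]
ring [518.5, 51.8, 124.5] [515.2, 26.0, 124.5]
cap [487.5, -245.2, -0.0] [367.3, -168.8, 0.0] [487.5, -246.8, 0.0]
```

View pics/scene0z.png

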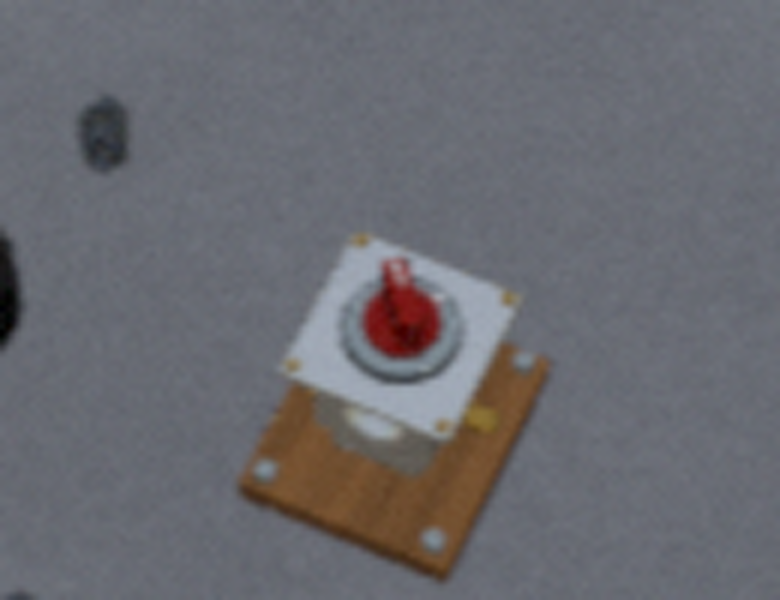

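View pics/side0z.png

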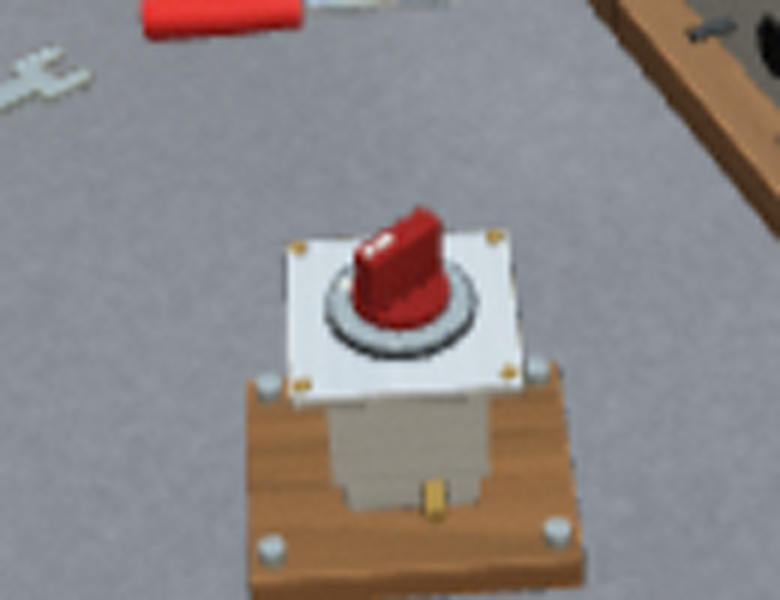

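Request:
{"op": "step_arm", "data": {"increments": [{"travel": [0,0,60],"spin": 0,"jaw": 87},{"travel": [28,-57,68],"spin": 0.04,"jaw": 87},{"travel": [56,-115,68],"spin": 0.08,"jaw": 87},{"travel": [84,-172,68],"spin": 0.12,"jaw": 87},{"travel": [112,-230,68],"spin": 0.16,"jaw": 87},{"travel": [140,-287,68],"spin": 0.2,"jaw": 87},{"travel": [168,-344,68],"spin": 0.24,"jaw": 87},{"travel": [196,-402,68],"spin": 0.28,"jaw": 87},{"travel": [224,-459,68],"spin": 0.32,"jaw": 87},{"travel": [252,-516,68],"spin": 0.36,"jaw": 87}]}}

```text
clock: 2.3
ee_pos: [486.4, 97.5, 291.0]
orientation: [[0.015, 0.001, -1.0], [1.0, 0.001, 0.015], [0.001, -1.0, -0.001]]
contact_force: [0.9, 0.3, 0.5]
width: 0.996
```

Request:
{"op": "step_arm", "data": {"increments": [{"travel": [28,-58,0],"spin": 0.02,"jaw": 87},{"travel": [28,-58,0],"spin": 0.02,"jaw": 87},{"travel": [28,-58,0],"spin": 0.02,"jaw": 87},{"travel": [28,-58,0],"spin": 0.02,"jaw": 87},{"travel": [28,-58,0],"spin": 0.02,"jaw": 87},{"travel": [28,-58,0],"spin": 0.02,"jaw": 87},{"travel": [28,-58,0],"spin": 0.02,"jaw": 87},{"travel": [28,-58,0],"spin": 0.02,"jaw": 87},{"travel": [28,-58,0],"spin": 0.02,"jaw": 87},{"travel": [28,-58,0],"spin": 0.02,"jaw": 87}]}}

```text
clock: 3.55
ee_pos: [513.8, 41.3, 290.6]
orientation: [[-0.003, 0.0, -1.0], [1.0, 0.0, -0.003], [0.0, -1.0, -0.0]]
contact_force: [-0.5, 0.2, -0.3]
width: 0.998
```

```bash
python3 - <<'E'
from h import *
o=get_obs();print({k:np.round(o[k],3).tolist() for k in o})
cal=get_calibration("wrist");im,d=capture("wrist"); cv2.imwrite("pics/w1.png",im); np.save("w1.npy",d)
import pickle;pickle.dump(cal,open("w1.pkl","wb"))
for t,z in [("carb",0),("dial",125),("dial_grip",156),("ring_mark",124.5),("cap",0)]:
    for x in nets.place_of("wrist",t)[:2]: print(t,np.round(x["centre"],1),round(x["p"],2),np.round(atz("wrist",x["centre"],z,cal),1))
E
```

```text
{'clock': 3.55, 'q': [-33.7, -0.259, 26.24, 96.723, 0.11, 83.509, 82.703], 'qvel': [0.038, -0.082, 0.01, -0.023, -0.065, 0.018, 0.143], 'joint_efforts': [-0.013, -27.701, -0.076, -31.67, 0.038, 0.082, -0.0], 'ee_pos': [513.795, 41.324, 290.587], 'orientation': [[-0.003, 0.0, -1.0], [1.0, 0.0, -0.003], [0.0, -1.0, -0.0]], 'contact_force': [-0.539, 0.239, -0.335], 'moment': [0.003, 0.06, -0.002], 'width': 0.998}
carb [187.5 307.6] 0.56 [547.4  30.3   0. ]
dial [212.5 304.1] 0.93 [543.7  30.  125. ]
dial_grip [223.9 303.3] 0.87 [544.8  30.3 156. ]
cap [140.2  95.5] 0.79 [ 485.8 -242.5    0. ]
```

View pics/w1.png

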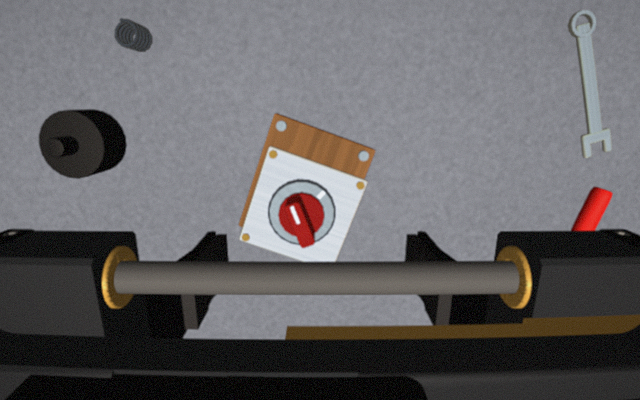

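```bash
python3 - <<'E'
from h import *
import pickle
cal=pickle.load(open("w1.pkl","rb"));d=np.load("w1.npy");im=cv2.imread("pics/w1.png").astype(int)
b,g,r=im[...,0],im[...,1],im[...,2]
m=np.zeros(d.shape,bool);m[160:262,230:380]=1
red=m&(r>90)&(g<80)&(b<80)
white=m&(r>150)&(g>120)
P=world("wrist",d,m,cal);print(P[:,2].min(),P[:,2].max())
for thr in (145,155):
    Q=P[P[:,2]>thr]
    rect=cv2.minAreaRect(Q[:,:2].astype(np.float32));print(thr,len(Q),Q.mean(0),rect)
Q=P[np.abs(P[:,2]-118)<3];print("deck",cv2.minAreaRect(Q[:,:2].astype(np.float32)),len(Q))
Q=P[np.abs(P[:,2]-129)<6]
cv2.imwrite("pics/w1z.png",cv2.resize(cv2.imread("pics/w1.png")[170:262,240:380],None,fx=5.5,fy=5.5,interpolation=cv2.INTER_CUBIC))
# cap
m[:]=0;m[100:190,30:140]=1
P=world("wrist",d,m,cal)
for lo,hi in((70,90),(45,58)):
    Q=P[(P[:,2]>lo)&(P[:,2]<hi)];print("cap",lo,len(Q),cv2.minEnclosingCircle(Q[:,:2].astype(np.float32)),np.median(Q[:,2]))
E
```

```text
-2.832328243172128 374.56514499853927
145 1025 [532.82209454  29.24122805 191.53285543] ((519.9295043945312, 30.398353576660156), (35.190467834472656, 87.1611099243164), 78.2800521850586)
155 928 [532.61918056  29.27890208 195.87527762] ((519.9295043945312, 30.398353576660156), (35.190467834472656, 87.1611099243164), 78.2800521850586)
deck ((543.8838500976562, 27.497406005859375), (100.17053985595703, 99.9337158203125), 70.28852844238281) 5903
cap 70 398 ((485.59002685546875, -239.96937561035156), 11.39945125579834) 79.72888647286095
cap 45 3105 ((486.5500183105469, -240.3780517578125), 40.715450286865234) 52.25160932101272
```

View pics/w1z.png

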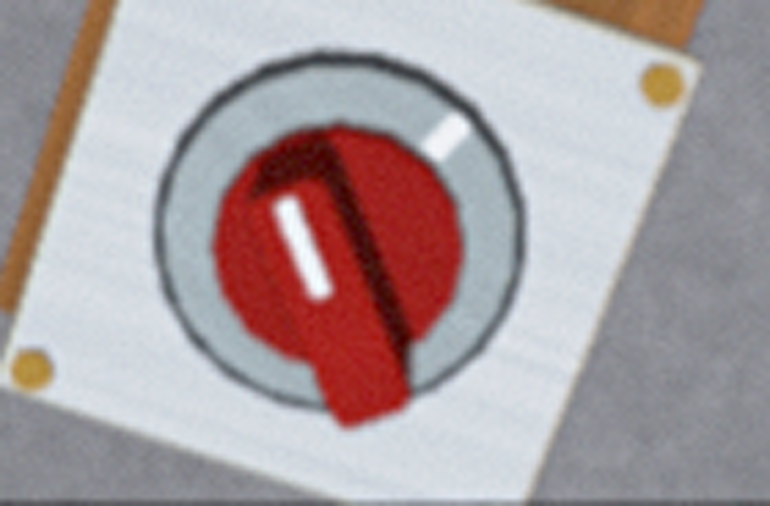

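```bash
python3 - <<'E'
from h import *
import pickle
cal=pickle.load(open("w1.pkl","rb"));d=np.load("w1.npy");im=cv2.imread("pics/w1.png").astype(int)
b,g,r=im[...,0],im[...,1],im[...,2]
m=np.zeros(d.shape,bool);m[175:255,250:360]=1
P=world("wrist",d,m,cal)
for a,c in((145,175),(158,168)):
    Q=P[(P[:,2]>a)&(P[:,2]<c)];print(len(Q),Q.mean(0),cv2.minAreaRect(Q[:,:2].astype(np.float32)))
# mark on bar & ring via color
w=(m&(r>190)&(g>190)&(b>190)).astype(np.uint8)
n,l,s,c=cv2.connectedComponentsWithStats(w)
for i in range(1,n):
    if s[i,4]>8:
        rc=cv2.minAreaRect(np.argwhere(l==i).astype(np.float32)[:,::-1]); print(s[i],c[i],np.round(cv2.boxPoints(rc),1).tolist())
        print(atz("wrist",c[i][::-1],163,cal),atz("wrist",c[i][::-1],125,cal))
# bar mark angle: PCA in world
for i in range(1,n):
    if 8<s[i,4]<200:
        pts=np.argwhere(l==i); W=np.array([atz("wrist",p,163,cal)[:2] for p in pts]);W-=W.mean(0)
        u=np.linalg.svd(W)[2][0];print("ang",np.degrees(np.arctan2(u[1],u[0])))
# ring circle: boss dark edge => ellipse of gray ring -> use deck white mask hole
wh=np.zeros(d.shape,np.uint8); dk=(r>165)&(g>165)&(b>165)
# red disc fit: red bright pixels at height 133
red=(m&(r>120)&(g<70))
W=world("wrist",d,red,cal);Q=W[np.abs(W[:,2]-133)<4];print("disc",cv2.minEnclosingCircle(Q[:,:2].astype(np.float32)),np.median(Q[:,2]))
W=P[(P[:,2]>121)&(P[:,2]<127)];print("ring",cv2.minEnclosingCircle(W[:,:2].astype(np.float32)),cv2.fitEllipse(cv2.convexHull(W[:,:2].astype(np.float32))))
E
```

```text
876 [541.59817279  27.66491149 160.59996605] ((543.945556640625, 27.395959854125977), (42.05643844604492, 14.29498291015625), 21.091684341430664)
744 [542.78239515  27.44096464 162.17479185] ((544.0111694335938, 27.38265609741211), (41.94365310668945, 14.222874641418457), 21.092126846313477)
[ 250  175  110   80 4062] [303.83481044 213.43156081] [[250.0, 175.0], [359.0, 175.0], [359.0, 254.0], [250.0, 254.0]]
[533.10591374  31.0392752  163.        ] [544.64566363  29.69216861 125.        ]
[317 191   8   8  42] [320.5 194.5] [[316.0, 196.0], [322.0, 190.0], [325.0, 193.0], [319.0, 199.0]]
[516.51560875  45.05930634 163.        ] [525.88038785  45.55021046 125.        ]
[291 206   9  18  60] [294.66666667 214.7       ] [[289.6000061035156, 207.0], [292.6000061035156, 205.6999969482422], [299.70001220703125, 222.3000030517578], [296.70001220703125, 223.60000610351562]]
[534.26333903  23.24742664 163.        ] [545.9548261   20.87881725 125.        ]
ang -43.133216257085124
ang 20.377791899685715
disc ((544.222900390625, 27.371740341186523), 21.20193099975586) 132.63097354111864
ring ((543.886962890625, 27.415916442871094), 32.9159049987793) ((543.8685913085938, 27.422401428222656), (65.16902160644531, 65.28362274169922), 8.582552909851074)
```

Request:
{"op": "step_arm", "data": {"increments": [{"travel": [15,-7,0],"spin": -0.18,"jaw": 87},{"travel": [30.2,-13.9,0],"spin": -0.36,"jaw": 87},{"travel": [30.2,-13.9,0],"spin": -0.54,"jaw": 87},{"travel": [30.2,-13.9,0],"spin": -0.72,"jaw": 87},{"travel": [30.2,-13.9,0],"spin": -0.9,"jaw": 87},{"travel": [30.2,-13.9,0],"spin": -1.08,"jaw": 87},{"travel": [30.2,-13.9,0],"spin": -1.26,"jaw": 87},{"travel": [30.2,-13.9,0],"spin": -1.44,"jaw": 87},{"travel": [30.2,-13.9,0],"spin": -1.62,"jaw": 87},{"travel": [30.2,-13.9,0],"spin": -1.8,"jaw": 87}]}}

```text
clock: 5.1
ee_pos: [544.0, 27.5, 290.6]
orientation: [[0.973, -0.0, 0.23], [-0.23, -0.0, 0.973], [-0.0, -1.0, -0.0]]
contact_force: [-0.1, 0.0, 0.0]
width: 0.996
```

Request:
{"op": "step_arm", "data": {"increments": [{"travel": [0,0,0],"spin": -0.18,"jaw": 87},{"travel": [0,0,0],"spin": -0.36,"jaw": 87},{"travel": [0,0,0],"spin": -0.54,"jaw": 87},{"travel": [0,0,0],"spin": -0.72,"jaw": 87},{"travel": [0,0,0],"spin": -0.9,"jaw": 87},{"travel": [0,0,-20],"spin": -0.977,"jaw": 87},{"travel": [0,0,-50],"spin": -0.977,"jaw": 87},{"travel": [0,0,-80],"spin": -0.977,"jaw": 87},{"travel": [0,0,-110],"spin": -0.977,"jaw": 87},{"travel": [0,0,-110],"spin": -0.977,"jaw": 87}]}}

```text
clock: 6.35
ee_pos: [542.3, 27.4, 178.5]
orientation: [[0.36, -0.005, 0.933], [-0.933, -0.001, 0.36], [-0.0, -1.0, -0.005]]
contact_force: [0.2, 0.6, 1.2]
width: 1.0
```

```bash
cat > st.py <<'E'
from h import *
o=get_obs();R=o["orientation"]
print(o["clock"],np.round(o["ee_pos"],2),"jaw",round(np.degrees(np.arctan2(R[1,0],R[0,0])),2),"F",np.round(o["contact_force"],2),"M",np.round(o["moment"],3),"w",round(o["width"]*87,2),"q",np.round(o["q"],1))
E
python3 st.py; python3 - <<'E'
from h import *
im,d=capture("wrist"); cv2.imwrite("pics/w2.png",im)
im,d=capture("side"); cv2.imwrite("pics/s2.png",cv2.resize(im[110:260,210:410],None,fx=4,fy=4))
E
```

```text
6.35 [542.25  27.41 178.52] jaw -68.92 F [0.23 0.6  1.22] M [-0.071  0.168 -0.014] w 86.98 q [-36.1   7.5  33.1 102.7  -4.2  71.3 -70.8]
```

View pics/w2.png

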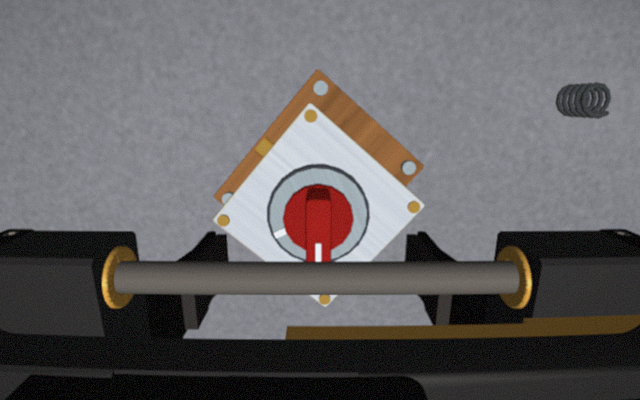

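View pics/s2.png

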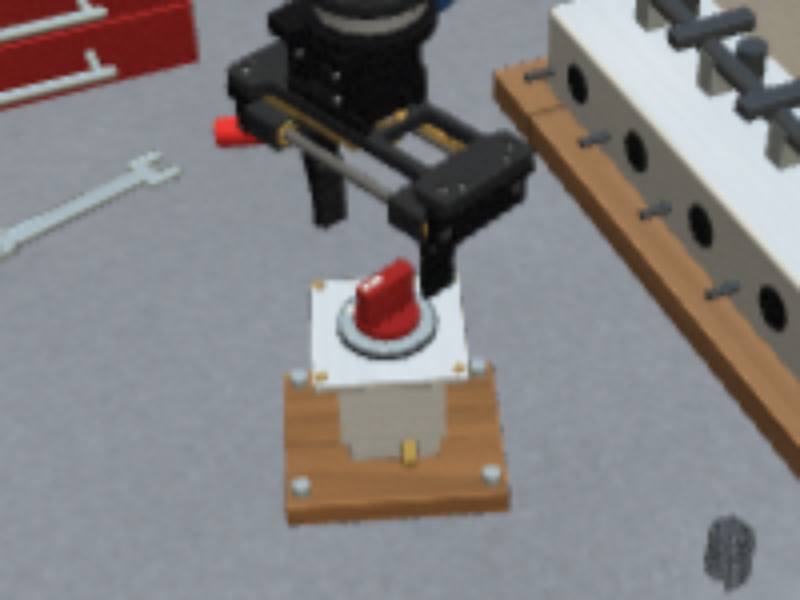

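```bash
python3 - <<'E'
from h import *
cal=get_calibration("wrist");im,d=capture("wrist"); np.save("w3.npy",d)
m=np.zeros(d.shape,bool);m[75:230,210:430]=1
P=world("wrist",d,m,cal)
Q=P[(P[:,2]>121)&(P[:,2]<127)];
h=cv2.convexHull(Q[:,:2].astype(np.float32));print("ring",len(Q),cv2.minEnclosingCircle(h))
Q=P[(P[:,2]>114)&(P[:,2]<120.5)];print("deck",np.median(Q[:,2]),cv2.minAreaRect(Q[:,:2].astype(np.float32)))
Q=P[(P[:,2]>140)&(P[:,2]<170)];print("bar",np.median(Q[:,2]),cv2.minAreaRect(Q[:,:2].astype(np.float32)))
Q=P[(P[:,2]>130)&(P[:,2]<136)];print("disc",cv2.minEnclosingCircle(Q[:,:2].astype(np.float32)))
E
```

```text
ring 2766 ((565.317626953125, 19.79339599609375), 51.4527702331543)
deck 118.0496530565773 ((544.8845825195312, 27.311111450195312), (99.7625732421875, 99.48384857177734), 70.38330078125)
bar 161.82731537171736 ((557.17431640625, 31.79545021057129), (16.09056854248047, 14.099493980407715), 20.384742736816406)
disc ((545.2796020507812, 27.317209243774414), 21.707401275634766)
```

Request:
{"op": "step_arm", "data": {"increments": [{"travel": [0.5,0,-10],"spin": 0,"jaw": 87},{"travel": [0.5,0,-20],"spin": 0,"jaw": 87},{"travel": [0.5,0,-30],"spin": 0,"jaw": 87},{"travel": [0.5,0,-40],"spin": 0,"jaw": 87},{"travel": [0.5,0,-43],"spin": 0,"jaw": 87},{"travel": [0.5,0,-43],"spin": 0,"jaw": 60},{"travel": [0.5,0,-43],"spin": 0,"jaw": 40},{"travel": [0.5,0,-43],"spin": 0,"jaw": 30},{"travel": [0.5,0,-43],"spin": 0,"jaw": 30},{"travel": [0.5,0,-43],"spin": 0,"jaw": 30}], "force": 14}}

```text
clock: 7.75
ee_pos: [544.5, 27.5, 137.7]
orientation: [[0.36, 0.0, 0.933], [-0.933, 0.0, 0.36], [0.0, -1.0, 0.0]]
contact_force: [0.3, -0.1, 0.1]
width: 0.512
```

```bash
python3 st.py
```

```text
7.75 [544.55  27.52 137.7 ] jaw -68.92 F [ 0.25 -0.12  0.12] M [-0.095  0.127 -0.011] w 44.58 q [-35.5   9.8  32.9 105.5  -5.8  66.4 -69.5]
```

Request:
{"op": "step_arm", "data": {"increments": [{"travel": [0,0,-1],"spin": 0,"jaw": 20},{"travel": [0,0,-1],"spin": 0,"jaw": 10},{"travel": [0,0,-1],"spin": 0,"jaw": 5},{"travel": [0,0,-1],"spin": 0,"jaw": 5},{"travel": [0,0,-1],"spin": 0,"jaw": 5},{"travel": [0,0,-1],"spin": 0,"jaw": 5},{"travel": [0,0,-1],"spin": 0,"jaw": 5},{"travel": [0,0,-1],"spin": 0,"jaw": 5},{"travel": [0,0,-1],"spin": 0,"jaw": 5},{"travel": [0,0,-1],"spin": 0,"jaw": 5}]}}

```text
clock: 9.0
ee_pos: [544.6, 27.3, 136.6]
orientation: [[0.359, 0.0, 0.933], [-0.933, -0.0, 0.359], [0.0, -1.0, 0.0]]
contact_force: [1.2, -1.4, -1.2]
width: 0.158
```

```bash
python3 st.py
```

```text
9.0 [544.58  27.3  136.62] jaw -68.93 F [ 1.17 -1.35 -1.21] M [-0.438 -0.035  0.031] w 13.78 q [-35.5   9.8  32.9 105.5  -5.8  66.3 -69.5]
```

Request:
{"op": "step_arm", "data": {"increments": [{"travel": [0,0,0],"spin": -0.05,"jaw": 5},{"travel": [0,0,0],"spin": -0.1,"jaw": 5},{"travel": [0,0,0],"spin": -0.15,"jaw": 5},{"travel": [0,0,0],"spin": -0.2,"jaw": 5},{"travel": [0,0,0],"spin": -0.25,"jaw": 5},{"travel": [0,0,0],"spin": -0.3,"jaw": 5},{"travel": [0,0,0],"spin": -0.35,"jaw": 5},{"travel": [0,0,0],"spin": -0.393,"jaw": 5},{"travel": [0,0,0],"spin": -0.393,"jaw": 5},{"travel": [0,0,0],"spin": -0.393,"jaw": 5}]}}

```text
clock: 10.25
ee_pos: [544.6, 27.1, 136.6]
orientation: [[-0.025, 0.0, 1.0], [-1.0, -0.001, -0.025], [0.001, -1.0, 0.0]]
contact_force: [1.5, -2.0, -1.2]
width: 0.164
```

```bash
python3 st.py
```

```text
10.25 [544.59  27.12 136.58] jaw -91.41 F [ 1.54 -1.96 -1.25] M [-0.585 -0.119  0.083] w 14.26 q [-37.5  10.   35.2 105.6  -6.2  66.3 -91.6]
```

Request:
{"op": "step_arm", "data": {"increments": [{"travel": [0,0,0],"spin": -0.05,"jaw": 5},{"travel": [0,0,0],"spin": -0.1,"jaw": 5},{"travel": [0,0,0],"spin": -0.15,"jaw": 5},{"travel": [0,0,0],"spin": -0.2,"jaw": 5},{"travel": [0,0,0],"spin": -0.22,"jaw": 5},{"travel": [0,0,0],"spin": -0.235,"jaw": 5},{"travel": [0,0,0],"spin": -0.235,"jaw": 5},{"travel": [0,0,0],"spin": -0.235,"jaw": 5},{"travel": [0,0,0],"spin": -0.235,"jaw": 5},{"travel": [0,0,0],"spin": -0.235,"jaw": 5}]}}

```text
clock: 11.5
ee_pos: [544.5, 27.1, 136.6]
orientation: [[-0.257, 0.0, 0.966], [-0.966, -0.001, -0.257], [0.001, -1.0, 0.0]]
contact_force: [1.8, -4.9, -0.6]
width: 0.161
```

```bash
python3 st.py
```

```text
11.5 [544.54  27.06 136.58] jaw -104.92 F [ 1.83 -4.85 -0.63] M [-1.161 -0.202  0.014] w 13.99 q [ -38.7   10.1   36.6  105.6   -6.5   66.3 -104.8]
```

Request:
{"op": "step_arm", "data": {"increments": [{"travel": [0,-0.4,0],"spin": 0,"jaw": 5},{"travel": [0,-0.4,0],"spin": -0.01,"jaw": 5},{"travel": [0,-0.4,0],"spin": -0.02,"jaw": 5},{"travel": [0,-0.4,0],"spin": -0.03,"jaw": 5},{"travel": [0,-0.4,0],"spin": -0.04,"jaw": 5},{"travel": [0,-0.4,0],"spin": -0.045,"jaw": 5},{"travel": [0,-0.4,0],"spin": -0.052,"jaw": 5},{"travel": [0,-0.4,0],"spin": -0.052,"jaw": 5},{"travel": [0,-0.4,0],"spin": -0.052,"jaw": 5},{"travel": [0,-0.4,0],"spin": -0.052,"jaw": 5}]}}

```text
clock: 12.75
ee_pos: [544.5, 27.1, 136.6]
orientation: [[-0.307, 0.0, 0.952], [-0.952, -0.0, -0.307], [0.0, -1.0, 0.0]]
contact_force: [1.5, -5.2, -0.9]
width: 0.163
```

```bash
python3 st.py
```

```text
12.75 [544.55  27.06 136.58] jaw -107.89 F [ 1.52 -5.16 -0.91] M [-1.127 -0.256  0.072] w 14.19 q [ -38.9   10.2   36.9  105.6   -6.6   66.4 -107.7]
```

Request:
{"op": "step_arm", "data": {"increments": [{"travel": [0,0,0],"spin": 0,"jaw": 5},{"travel": [0,0,0],"spin": -0.005,"jaw": 5},{"travel": [0,0,0],"spin": -0.01,"jaw": 5},{"travel": [0,0,0],"spin": -0.015,"jaw": 5},{"travel": [0,0,0],"spin": -0.02,"jaw": 5},{"travel": [0,0,0],"spin": -0.026,"jaw": 5},{"travel": [0,0,0],"spin": -0.026,"jaw": 5},{"travel": [0,0,0],"spin": -0.026,"jaw": 5},{"travel": [0,0,0],"spin": -0.026,"jaw": 5},{"travel": [0,0,0],"spin": -0.026,"jaw": 5}]}}

```text
clock: 14.0
ee_pos: [544.5, 27.0, 136.6]
orientation: [[-0.332, -0.0, 0.943], [-0.943, -0.0, -0.332], [0.0, -1.0, 0.0]]
contact_force: [2.1, -5.4, -0.9]
width: 0.158
```

```bash
python3 st.py
```

```text
14.0 [544.53  27.02 136.57] jaw -109.38 F [ 2.14 -5.37 -0.9 ] M [-1.128 -0.312  0.107] w 13.73 q [ -39.1   10.2   37.1  105.6   -6.7   66.4 -109.1]
```

Request:
{"op": "step_arm", "data": {"increments": [{"travel": [0,0,0],"spin": 0,"jaw": 5},{"travel": [0,0,0],"spin": -0.005,"jaw": 5},{"travel": [0,0,0],"spin": -0.01,"jaw": 5},{"travel": [0,0,0],"spin": -0.015,"jaw": 5},{"travel": [0,0,0],"spin": -0.02,"jaw": 5},{"travel": [0,0,0],"spin": -0.026,"jaw": 5},{"travel": [0,0,0],"spin": -0.026,"jaw": 5},{"travel": [0,0,0],"spin": -0.026,"jaw": 5},{"travel": [0,0,0],"spin": -0.026,"jaw": 5},{"travel": [0,0,0],"spin": -0.026,"jaw": 5}]}}

```text
clock: 15.25
ee_pos: [544.5, 27.0, 136.6]
orientation: [[-0.356, -0.0, 0.934], [-0.934, -0.0, -0.356], [0.0, -1.0, 0.0]]
contact_force: [1.5, -5.3, -0.8]
width: 0.162
```

```bash
python3 st.py; python3 - <<'E'
from h import *
im,d=capture("side"); cv2.imwrite("pics/s3.png",cv2.resize(im[130:230,240:370],None,fx=6,fy=6,interpolation=cv2.INTER_CUBIC))
im,d=capture("wrist"); cv2.imwrite("pics/w3.png",im)
E
python3 st.py
```

```text
15.25 [544.52  27.02 136.6 ] jaw -110.86 F [ 1.46 -5.26 -0.84] M [-1.101 -0.254  0.148] w 14.13 q [ -39.2   10.2   37.2  105.6   -6.7   66.4 -110.6]
15.35 [544.52  27.04 136.6 ] jaw -110.87 F [ 1.06 -5.37 -1.24] M [-1.141 -0.276  0.101] w 13.97 q [ -39.2   10.2   37.2  105.6   -6.7   66.4 -110.6]
```

View pics/w3.png

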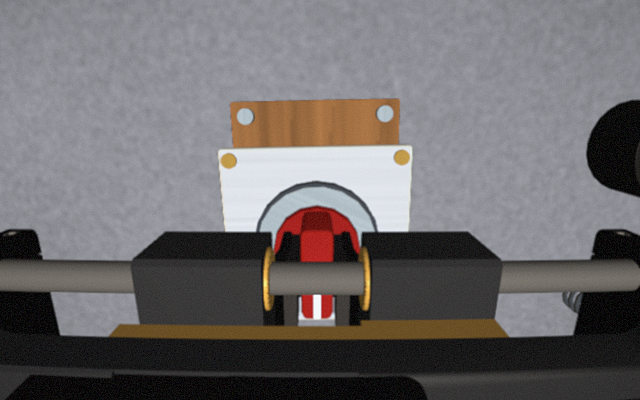

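View pics/s3.png

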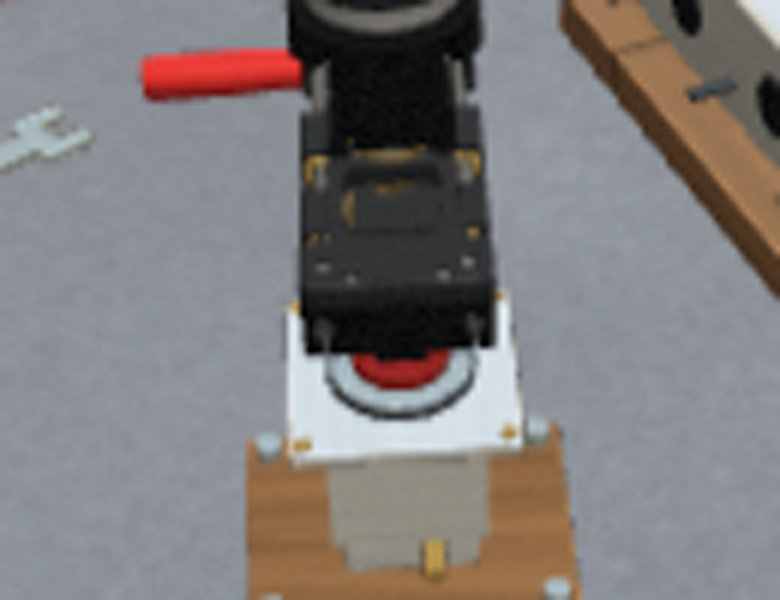

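Request:
{"op": "step_arm", "data": {"increments": [{"travel": [0,0,0],"spin": -0.03,"jaw": 5},{"travel": [0,0,0],"spin": -0.06,"jaw": 5},{"travel": [0,0,0],"spin": -0.09,"jaw": 5},{"travel": [0,0,0],"spin": -0.12,"jaw": 5},{"travel": [0,0,0],"spin": -0.15,"jaw": 5},{"travel": [0,0,0],"spin": -0.18,"jaw": 5},{"travel": [0,0,0],"spin": -0.21,"jaw": 5},{"travel": [0,0,0],"spin": -0.225,"jaw": 5},{"travel": [0,0,0],"spin": -0.245,"jaw": 5},{"travel": [0,0,0],"spin": -0.245,"jaw": 5}]}}

```text
clock: 16.6
ee_pos: [544.5, 26.9, 136.6]
orientation: [[-0.573, -0.0, 0.82], [-0.82, -0.0, -0.573], [0.0, -1.0, 0.0]]
contact_force: [2.2, -4.8, -0.7]
width: 0.16
```

```bash
python3 st.py;python3 -c "
from h import *
for i in range(4):
    capture('wrist');o=get_obs();print(o['moment'][2],o['width']*87)"
```

```text
16.6 [544.46  26.9  136.57] jaw -124.93 F [ 2.16 -4.82 -0.67] M [-1.147 -0.242  0.035] w 13.89 q [ -40.5   10.4   38.7  105.7   -7.    66.4 -124.3]
0.03631308532642503 13.987520498782743
0.0606732217603923 14.2411254982401
0.07267240409883165 13.8812372971244
0.05948602612644103 13.759723172241737
```

Request:
{"op": "step_arm", "data": {"increments": [{"travel": [0,0,0],"spin": 0,"jaw": 5},{"travel": [0,0,0],"spin": -0.005,"jaw": 5},{"travel": [0,0,0],"spin": -0.01,"jaw": 5},{"travel": [0,0,0],"spin": -0.015,"jaw": 5},{"travel": [0,0,0],"spin": -0.02,"jaw": 5},{"travel": [0,0,0],"spin": -0.025,"jaw": 5},{"travel": [0,0,0],"spin": -0.03,"jaw": 5},{"travel": [0,0,0],"spin": -0.03,"jaw": 5},{"travel": [0,0,0],"spin": -0.03,"jaw": 5},{"travel": [0,0,0],"spin": -0.03,"jaw": 5}]}}

```text
clock: 18.05
ee_pos: [544.5, 26.9, 136.6]
orientation: [[-0.597, -0.0, 0.803], [-0.803, -0.0, -0.597], [0.0, -1.0, 0.0]]
contact_force: [1.9, -5.1, -2.0]
width: 0.158
```

```bash
python3 st.py;python3 -c "
from h import *
for i in range(3):
    capture('wrist');o=get_obs();print(o['moment'][2],o['width']*87)"
```

```text
18.05 [544.49  26.94 136.62] jaw -126.63 F [ 1.91 -5.13 -1.96] M [-1.182 -0.243  0.172] w 13.75 q [ -40.7   10.4   38.9  105.7   -7.1   66.4 -126. ]
0.18126532483500227 13.887658160141926
0.10537167725039949 14.203907236418614
0.11906946206761039 14.015198447353486
```

Request:
{"op": "step_arm", "data": {"increments": [{"travel": [0,0,0],"spin": 0,"jaw": 5},{"travel": [0,0,0],"spin": -0.005,"jaw": 5},{"travel": [0,0,0],"spin": -0.01,"jaw": 5},{"travel": [0,0,0],"spin": -0.015,"jaw": 5},{"travel": [0,0,0],"spin": -0.02,"jaw": 5},{"travel": [0,0,0],"spin": -0.025,"jaw": 5},{"travel": [0,0,0],"spin": -0.025,"jaw": 5},{"travel": [0,0,0],"spin": -0.025,"jaw": 5},{"travel": [0,0,0],"spin": -0.025,"jaw": 5},{"travel": [0,0,0],"spin": -0.025,"jaw": 5}]}}

```text
clock: 19.45
ee_pos: [544.5, 26.9, 136.6]
orientation: [[-0.617, -0.0, 0.787], [-0.787, -0.0, -0.617], [0.0, -1.0, 0.0]]
contact_force: [2.1, -5.4, -0.2]
width: 0.161
```

```bash
python3 st.py;python3 -c "
from h import *
for i in range(4):
    capture('wrist');o=get_obs();print(o['moment'][2],o['width']*87)
im,d=capture('wrist');cv2.imwrite('pics/w4.png',cv2.resize(im[190:330,240:390],None,fx=4,fy=4))"
```

```text
19.45 [544.46  26.89 136.59] jaw -128.06 F [ 2.1  -5.41 -0.22] M [-1.12  -0.172  0.157] w 14.0 q [ -40.8   10.4   39.1  105.7   -7.1   66.4 -127.4]
0.09301253069895286 14.025745674094349
0.15205838170016137 13.817925545983345
0.13667777095134684 13.736631880659901
0.15385824394677922 13.91058523128819
```

View pics/w4.png

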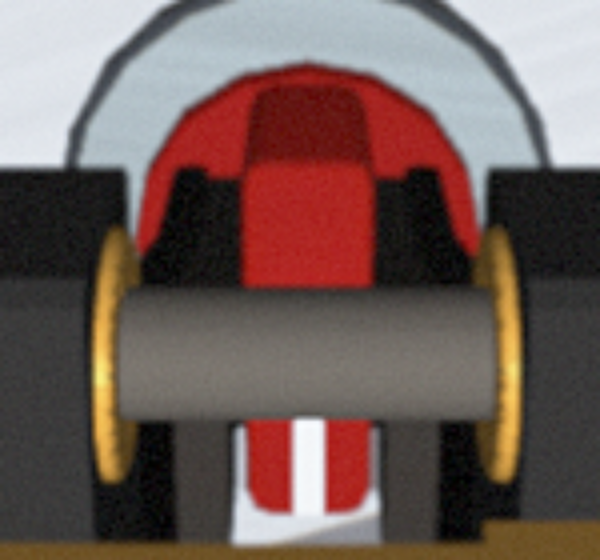

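Request:
{"op": "step_arm", "data": {"increments": [{"travel": [0,0,0],"spin": -0.03,"jaw": 5},{"travel": [0,0,0],"spin": -0.06,"jaw": 5},{"travel": [0,0,0],"spin": -0.09,"jaw": 5},{"travel": [0,0,0],"spin": -0.12,"jaw": 5},{"travel": [0,0,0],"spin": -0.15,"jaw": 5},{"travel": [0,0,0],"spin": -0.18,"jaw": 5},{"travel": [0,0,0],"spin": -0.21,"jaw": 5},{"travel": [0,0,0],"spin": -0.225,"jaw": 5},{"travel": [0,0,0],"spin": -0.235,"jaw": 5},{"travel": [0,0,0],"spin": -0.235,"jaw": 5}]}}

```text
clock: 20.95
ee_pos: [544.4, 26.8, 136.6]
orientation: [[-0.783, -0.0, 0.622], [-0.622, -0.0, -0.783], [0.0, -1.0, 0.0]]
contact_force: [1.2, -4.7, -0.1]
width: 0.159
```

```bash
python3 st.py;python3 -c "
from h import *
for i in range(3):
    capture('wrist');o=get_obs();print(o['moment'][2],o['width']*87)"
```

```text
20.95 [544.36  26.81 136.59] jaw -141.55 F [ 1.16 -4.66 -0.06] M [-1.171 -0.127  0.043] w 13.83 q [ -42.1   10.6   40.6  105.7   -7.5   66.4 -140.6]
0.025163735886232934 14.315711054175585
0.03038405665066983 13.999267244251989
-0.011530363615053087 13.708756831879993
```

Request:
{"op": "step_arm", "data": {"increments": [{"travel": [0,0,0],"spin": 0,"jaw": 5},{"travel": [0,0,0],"spin": -0.005,"jaw": 5},{"travel": [0,0,0],"spin": -0.01,"jaw": 5},{"travel": [0,0,0],"spin": -0.015,"jaw": 5},{"travel": [0,0,0],"spin": -0.02,"jaw": 5},{"travel": [0,0,0],"spin": -0.025,"jaw": 5},{"travel": [0,0,0],"spin": -0.025,"jaw": 5},{"travel": [0,0,0],"spin": -0.025,"jaw": 5},{"travel": [0,0,0],"spin": -0.025,"jaw": 5},{"travel": [0,0,0],"spin": -0.025,"jaw": 5}]}}

```text
clock: 22.35
ee_pos: [544.4, 26.8, 136.6]
orientation: [[-0.798, -0.0, 0.602], [-0.602, -0.0, -0.798], [0.001, -1.0, 0.0]]
contact_force: [1.4, -6.3, -0.2]
width: 0.163
```

```bash
python3 st.py;python3 -c "
from h import *
for i in range(3):
    capture('wrist');o=get_obs();print(o['moment'][2],o['width']*87)"
```

```text
22.35 [544.39  26.8  136.62] jaw -142.95 F [ 1.36 -6.34 -0.17] M [-1.223 -0.217  0.191] w 14.16 q [ -42.3   10.6   40.8  105.7   -7.5   66.4 -141.9]
0.18900307134101338 14.065026032087884
0.2076631297385095 13.630963638452192
0.20932536818197117 14.053781002580193
```

Request:
{"op": "step_arm", "data": {"increments": [{"travel": [0,0,0],"spin": 0.08,"jaw": 5},{"travel": [0,0,0],"spin": 0.16,"jaw": 5},{"travel": [0,0,0],"spin": 0.24,"jaw": 5},{"travel": [0,0,0],"spin": 0.32,"jaw": 5},{"travel": [0,0,0],"spin": 0.4,"jaw": 5},{"travel": [0,0,0],"spin": 0.48,"jaw": 5},{"travel": [0,0,0],"spin": 0.56,"jaw": 5},{"travel": [0,0,0],"spin": 0.64,"jaw": 5},{"travel": [0,0,0],"spin": 0.72,"jaw": 5},{"travel": [0,0,0],"spin": 0.8,"jaw": 5}]}}

```text
clock: 23.75
ee_pos: [544.5, 27.1, 136.6]
orientation: [[-0.122, 0.0, 0.993], [-0.993, 0.0, -0.122], [-0.0, -1.0, 0.0]]
contact_force: [2.1, -4.9, -1.4]
width: 0.16
```

Request:
{"op": "step_arm", "data": {"increments": [{"travel": [0,0,0],"spin": 0.08,"jaw": 5},{"travel": [0,0,0],"spin": 0.16,"jaw": 5},{"travel": [0,0,0],"spin": 0.24,"jaw": 5},{"travel": [0,0,0],"spin": 0.32,"jaw": 5},{"travel": [0,0,0],"spin": 0.4,"jaw": 5},{"travel": [0,0,0],"spin": 0.48,"jaw": 5},{"travel": [0,0,0],"spin": 0.56,"jaw": 5},{"travel": [0,0,0],"spin": 0.64,"jaw": 5},{"travel": [0,0,0],"spin": 0.72,"jaw": 5},{"travel": [0,0,0],"spin": 0.806,"jaw": 5}]}}

```text
clock: 25.0
ee_pos: [544.5, 27.5, 136.6]
orientation: [[0.632, -0.0, 0.775], [-0.775, 0.0, 0.632], [-0.0, -1.0, 0.0]]
contact_force: [1.4, -3.1, -1.0]
width: 0.159
```

```bash
python3 st.py;python3 -c "
from h import *
for i in range(3):
    capture('wrist');o=get_obs();print(o['moment'][2],o['width']*87)";python3 st.py
```

```text
25.0 [544.45  27.54 136.6 ] jaw -50.77 F [ 1.38 -3.13 -0.96] M [-1.048 -0.248 -0.011] w 13.79 q [-33.9   9.7  31.1 105.5  -5.5  66.3 -51.7]
0.01799685423676655 13.899189500001945
-0.007252506697077941 14.097703040539466
0.042879531890937544 13.690051619612468
25.15 [544.44  27.48 136.59] jaw -51.02 F [ 1.62 -3.47  0.6 ] M [-0.911 -0.221  0.043] w 13.69 q [-33.9   9.7  31.1 105.5  -5.5  66.3 -51.9]
```

Request:
{"op": "step_arm", "data": {"increments": [{"travel": [0,0,0],"spin": 0,"jaw": 40},{"travel": [0,0,0],"spin": 0,"jaw": 60},{"travel": [0,0,0],"spin": 0,"jaw": 87},{"travel": [0,0,0],"spin": 0,"jaw": 87},{"travel": [0,0,10],"spin": 0,"jaw": 87},{"travel": [0,0,40],"spin": 0,"jaw": 87},{"travel": [0,0,80],"spin": 0,"jaw": 87},{"travel": [5,5,120],"spin": 0,"jaw": 87},{"travel": [16,13,150],"spin": 0,"jaw": 87},{"travel": [16,13,150],"spin": 0,"jaw": 87}]}}

```text
clock: 26.4
ee_pos: [562.4, 40.9, 289.8]
orientation: [[0.631, 0.006, 0.776], [-0.776, 0.001, 0.631], [0.003, -1.0, 0.005]]
contact_force: [0.2, -0.4, 0.0]
width: 0.994
```

```bash
python3 st.py;cat > dial.py <<'E'
from h import *
cal=get_calibration("wrist");im,d=capture("wrist"); cv2.imwrite("pics/w5.png",im); np.save("w5.npy",d)
m=np.zeros(d.shape,bool);m[60:262,180:450]=1
P=world("wrist",d,m,cal)
c=np.array([544.5,27.3])
P=P[np.hypot(*(P[:,:2]-c).T)<75]
Q=P[(P[:,2]>114)&(P[:,2]<120.5)];print("deck",len(Q),np.median(Q[:,2]),cv2.minAreaRect(Q[:,:2].astype(np.float32)))
N=P[np.hypot(*(P[:,:2]-c).T)<36]
Q=N[(N[:,2]>150)&(N[:,2]<172)];print("bar",len(Q),np.median(Q[:,2]),cv2.minAreaRect(Q[:,:2].astype(np.float32)))
Q=N[(N[:,2]>121)&(N[:,2]<127)];print("ring",cv2.minEnclosingCircle(Q[:,:2].astype(np.float32)))
for x in nets.place_of("wrist","ring_mark")[:2]:
    w=atz("wrist",x["centre"],125,cal);print("ringmark",x["p"],x["centre"],w,np.degrees(np.arctan2(w[1]-c[1],w[0]-c[0])),np.hypot(*(w[:2]-c)))
E
python3 dial.py
```

```text
26.4 [562.39  40.92 289.83] jaw -50.88 F [ 0.2  -0.4   0.01] M [-0.146  0.11  -0.022] w 86.49 q [-35.3   6.3  31.2  91.   -3.3  83.3 -54.8]
deck 6384 117.96516204909946 ((545.0767211914062, 27.123764038085938), (100.25386810302734, 100.19605255126953), 70.4163818359375)
bar 796 162.13094611029942 ((545.3322143554688, 27.473262786865234), (41.338462829589844, 13.837909698486328), 39.19526290893555)
ring ((545.1655883789062, 27.120508193969727), 32.910091400146484)
ringmark 0.96 [209.8, 286.3] [525.45783979  46.60220377 125.        ] 134.61143780759116 27.114183300319965
```

View pics/w5.png

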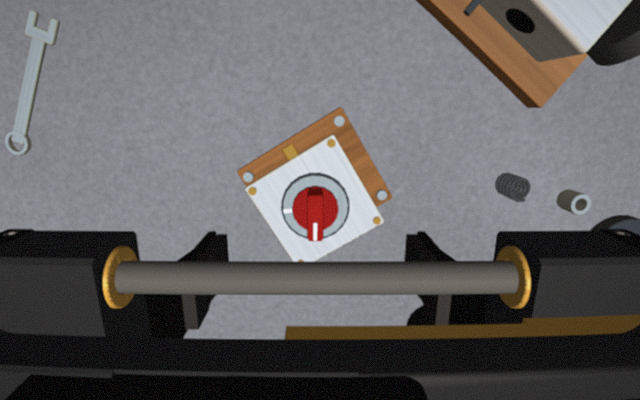

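Request:
{"op": "step_arm", "data": {"increments": [{"travel": [-12,-54,0],"spin": 0,"jaw": 87},{"travel": [-24,-108,0],"spin": 0,"jaw": 87},{"travel": [-36,-162,0],"spin": 0,"jaw": 87},{"travel": [-48,-216,-20],"spin": 0,"jaw": 87},{"travel": [-57,-266,-50],"spin": 0,"jaw": 87},{"travel": [-57,-266,-80],"spin": 0,"jaw": 87},{"travel": [-57,-266,-80],"spin": 0,"jaw": 87},{"travel": [-57,-266,-80],"spin": 0,"jaw": 87},{"travel": [-57,-266,-80],"spin": 0,"jaw": 87},{"travel": [-57,-266,-80],"spin": 0,"jaw": 87}]}}

```text
clock: 27.75
ee_pos: [504.2, -225.6, 207.5]
orientation: [[0.631, 0.002, 0.776], [-0.776, -0.0, 0.631], [0.001, -1.0, 0.001]]
contact_force: [-0.3, 0.0, -0.1]
width: 1.002
```

```bash
python3 st.py; python3 - <<'E'
from h import *
cal=get_calibration("wrist");im,d=capture("wrist"); cv2.imwrite("pics/w6.png",im); np.save("w6.npy",d)
m=np.zeros(d.shape,bool);m[40:262,180:450]=1
P=world("wrist",d,m,cal);P=P[np.hypot(P[:,0]-486,P[:,1]+241)<60]
for lo,hi in((74,86),(48,56)):
    Q=P[(P[:,2]>lo)&(P[:,2]<hi)];print(lo,len(Q),np.median(Q[:,2]),cv2.minEnclosingCircle(Q[:,:2].astype(np.float32)))
E
```

```text
27.75 [ 504.2  -225.56  207.52] jaw -50.87 F [-0.34  0.04 -0.1 ] M [-0.132  0.12   0.028] w 87.14 q [-18.5   7.9  43.9  99.9  -5.7  74.4 -24.3]
74 498 79.80575427954889 ((486.3343200683594, -240.7872314453125), 10.935375213623047)
48 4757 51.94872028266661 ((486.2398681640625, -240.69189453125), 39.5063591003418)
```

View pics/w6.png

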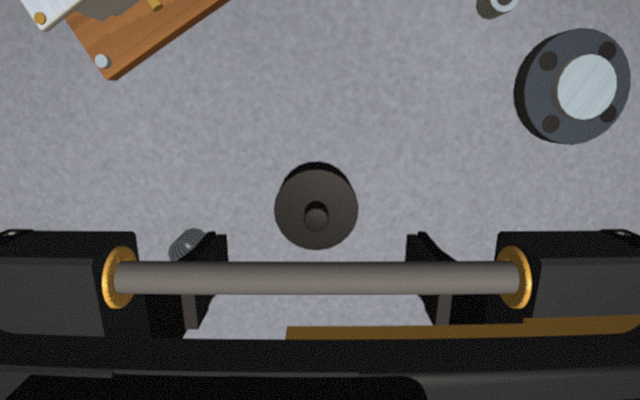

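Request:
{"op": "step_arm", "data": {"increments": [{"travel": [-18.5,-15.1,-30],"spin": 0,"jaw": 87},{"travel": [-18.5,-15.1,-70],"spin": 0,"jaw": 87},{"travel": [-18.5,-15.1,-105],"spin": 0,"jaw": 87},{"travel": [-18.5,-15.1,-135],"spin": 0,"jaw": 87},{"travel": [-18.5,-15.1,-148],"spin": 0,"jaw": 87},{"travel": [-18.5,-15.1,-152],"spin": 0,"jaw": 70},{"travel": [-18.5,-15.1,-152],"spin": 0,"jaw": 50},{"travel": [-18.5,-15.1,-152],"spin": 0,"jaw": 40},{"travel": [-18.5,-15.1,-152],"spin": 0,"jaw": 35},{"travel": [-18.5,-15.1,-152],"spin": 0,"jaw": 35}], "force": 15}}

```text
clock: 29.05
ee_pos: [485.3, -241.1, 55.0]
orientation: [[0.63, 0.001, 0.776], [-0.776, -0.0, 0.63], [0.001, -1.0, 0.0]]
contact_force: [-0.1, 0.3, -0.5]
width: 0.519
```

```bash
python3 st.py
```

```text
29.05 [ 485.26 -241.05   54.97] jaw -50.93 F [-0.14  0.34 -0.5 ] M [-0.074  0.133  0.017] w 45.14 q [-13.8  16.9  42.8 110.6 -13.6  57.5 -15.8]
```

Close, then lift straight up.

Request:
{"op": "step_arm", "data": {"increments": [{"travel": [0.4,0.4,0],"spin": 0,"jaw": 30},{"travel": [0.4,0.4,0],"spin": 0,"jaw": 22},{"travel": [0.4,0.4,0],"spin": 0,"jaw": 14},{"travel": [0.4,0.4,0],"spin": 0,"jaw": 14},{"travel": [0.4,0.4,0],"spin": 0,"jaw": 14},{"travel": [0.4,0.4,0],"spin": 0,"jaw": 14},{"travel": [0.4,0.4,0],"spin": 0,"jaw": 14},{"travel": [0.4,0.4,0],"spin": 0,"jaw": 14},{"travel": [0.4,0.4,0],"spin": 0,"jaw": 14},{"travel": [0.4,0.4,0],"spin": 0,"jaw": 14}], "force": 25}}

```text
clock: 30.3
ee_pos: [485.4, -240.6, 54.6]
orientation: [[0.63, -0.0, 0.776], [-0.776, -0.0, 0.63], [0.0, -1.0, -0.0]]
contact_force: [-0.2, -0.6, -0.1]
width: 0.244
```

```bash
python3 st.py
```

```text
30.3 [ 485.37 -240.59   54.56] jaw -50.93 F [-0.17 -0.65 -0.06] M [-0.066  0.129  0.007] w 21.24 q [-13.8  17.   42.7 110.6 -13.6  57.5 -15.9]
```

Request:
{"op": "step_arm", "data": {"increments": [{"travel": [0,0,10],"spin": 0,"jaw": 14},{"travel": [0,0,25],"spin": 0,"jaw": 14},{"travel": [0,0,50],"spin": 0,"jaw": 14},{"travel": [0,0,80],"spin": 0,"jaw": 14},{"travel": [0,0,120],"spin": 0,"jaw": 14},{"travel": [0,0,160],"spin": 0,"jaw": 14},{"travel": [0,0,190],"spin": 0,"jaw": 14},{"travel": [0,0,200],"spin": 0,"jaw": 14},{"travel": [0,0,200],"spin": 0,"jaw": 14},{"travel": [0,0,200],"spin": 0,"jaw": 14}]}}

```text
clock: 31.55
ee_pos: [484.7, -240.2, 253.3]
orientation: [[0.63, -0.002, 0.776], [-0.776, 0.0, 0.63], [-0.002, -1.0, -0.001]]
contact_force: [-0.6, -0.3, -0.3]
width: 0.245
```

```bash
python3 st.py; python3 - <<'E'
from h import *
cal=get_calibration("wrist");im,d=capture("wrist"); cv2.imwrite("pics/w7.png",im); np.save("w7.npy",d)
o=get_obs()
im,_=capture("side"); cv2.imwrite("pics/s7.png",im)
m=np.zeros(d.shape,bool);m[100:262,180:450]=1
P=world("wrist",d,m,cal);t=o["ee_pos"];P=P[np.hypot(P[:,0]-t[0],P[:,1]-t[1])<55]
print(np.percentile(P[:,2],[1,50,99]))
Q=P[np.abs(P[:,2]-t[2]+3)<7];print(len(Q),np.median(Q[:,2])-t[2],cv2.minEnclosingCircle(Q[:,:2].astype(np.float32)),t)
E
```

```text
31.55 [ 484.67 -240.22  253.27] jaw -50.93 F [-0.58 -0.29 -0.34] M [-0.037  0.139  0.021] w 21.34 q [-18.8   4.6  45.1  97.4  -3.3  79.5 -24.1]
[ -1.12056682 250.99150809 345.9817696 ]
8135 -2.5169226115456524 ((493.60003662109375, -233.04067993164062), 37.358909606933594) [ 484.68403979 -240.22970586  253.21580687]
```

View pics/w7.png

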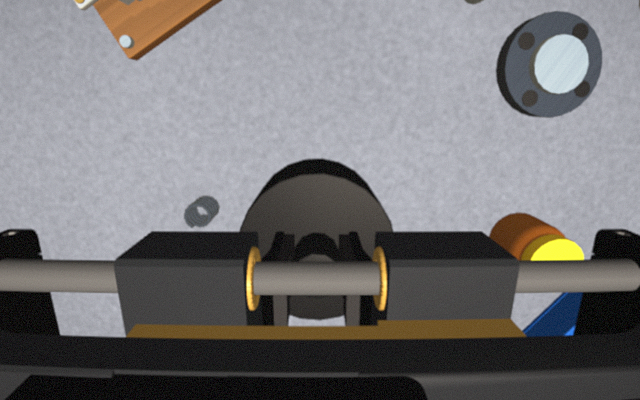

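View pics/s7.png

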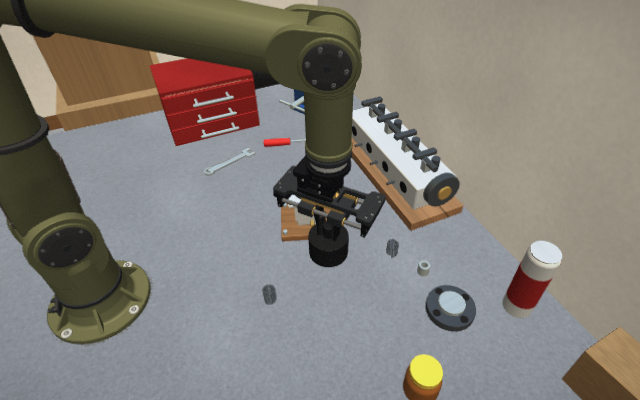

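Request:
{"op": "step_arm", "data": {"increments": [{"travel": [6,27,0],"spin": 0,"jaw": 14},{"travel": [16,73,0],"spin": 0,"jaw": 14},{"travel": [27,123,0],"spin": 0,"jaw": 14},{"travel": [38,173,0],"spin": 0,"jaw": 14},{"travel": [48,218,0],"spin": 0,"jaw": 14},{"travel": [56,250,0],"spin": 0,"jaw": 14},{"travel": [59,268,0],"spin": 0,"jaw": 14},{"travel": [59,268,-20],"spin": 0,"jaw": 14},{"travel": [59,268,-20],"spin": 0,"jaw": 14},{"travel": [59,268,-20],"spin": 0,"jaw": 14}]}}

```text
clock: 32.9
ee_pos: [544.4, 26.3, 234.9]
orientation: [[0.629, 0.0, 0.778], [-0.778, -0.0, 0.629], [0.0, -1.0, -0.0]]
contact_force: [-0.6, -0.8, 0.2]
width: 0.242
```

```bash
python3 st.py; python3 - <<'E'
from h import *
from scipy.optimize import least_squares
o=get_obs();cal=get_calibration("wrist");im,d=capture("wrist"); cv2.imwrite("pics/w8.png",im); np.save("w8.npy",d)
t=o["ee_pos"]
m=np.zeros(d.shape,bool);m[100:230,200:430]=1
P=world("wrist",d,m,cal);P=P[np.hypot(P[:,0]-t[0],P[:,1]-t[1])<60]
Q=P[np.abs(P[:,2]-t[2]+2.6)<2];h=cv2.convexHull(Q[:,:2].astype(np.float32))[:,0]
z=o["orientation"][:2,2]
h=h[((h-t[:2])@z)>10]
# cap rim fit
f=least_squares(lambda p:np.hypot(h[:,0]-p[0],h[:,1]-p[1])-39.5,t[:2],loss="soft_l1");print("cap",f.x,np.abs(f.fun).max(),len(h),"tcp",t)
for c in("side","scene"):
    im,_=capture(c)
    p=(180,305) if c=="side" else (205,340)
    cv2.imwrite(f"pics/{c}8.png",cv2.resize(im[p[0]-70:p[0]+70,p[1]-80:p[1]+80],None,fx=4,fy=4,interpolation=cv2.INTER_CUBIC))
E
```

```text
32.9 [544.45  26.34 234.94] jaw -51.03 F [-0.61 -0.79  0.23] M [-0.108  0.133  0.037] w 21.05 q [-35.1   5.2  31.6  98.2  -2.8  77.4 -54. ]
cap [544.73217384  25.94450807] 7.146955142864229 39 tcp [544.44542935  26.33570064 234.94232333]
```

View pics/side8.png

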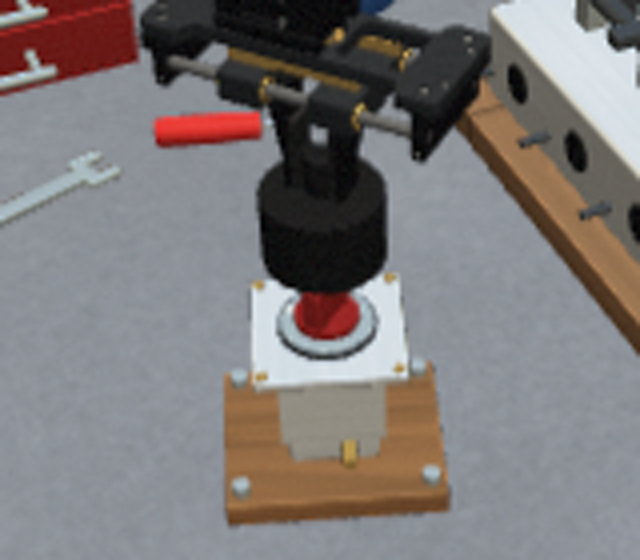

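View pics/w8.png

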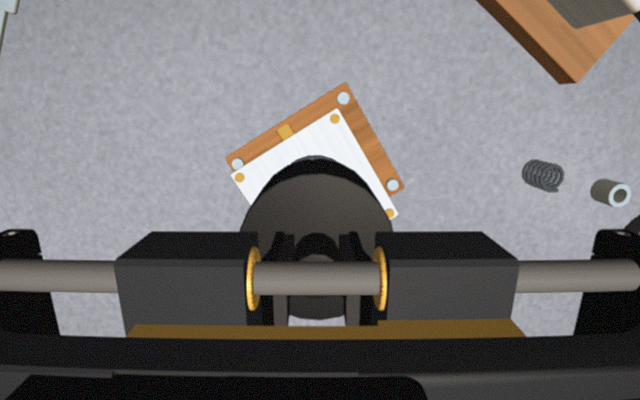

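Request:
{"op": "step_arm", "data": {"increments": [{"travel": [-0.2,1,0],"spin": 0,"jaw": 14},{"travel": [-0.2,1,-8],"spin": 0,"jaw": 14},{"travel": [-0.2,1,-16],"spin": 0,"jaw": 14},{"travel": [-0.2,1,-24],"spin": 0,"jaw": 14},{"travel": [-0.2,1,-32],"spin": 0,"jaw": 14},{"travel": [-0.2,1,-40],"spin": 0,"jaw": 14},{"travel": [-0.2,1,-46],"spin": 0,"jaw": 14},{"travel": [-0.2,1,-50],"spin": 0,"jaw": 14},{"travel": [-0.2,1,-50],"spin": 0,"jaw": 14},{"travel": [-0.2,1,-50],"spin": 0,"jaw": 14}]}}

```text
clock: 34.3
ee_pos: [544.4, 28.4, 184.8]
orientation: [[0.63, 0.0, 0.776], [-0.776, -0.0, 0.63], [0.0, -1.0, 0.0]]
contact_force: [0.4, 0.4, 0.5]
width: 0.242
```

```bash
python3 st.py; python3 - <<'E'
from h import *
for c in("side","scene"):
    im,_=capture(c)
    p=(180,305) if c=="side" else (205,340)
    cv2.imwrite(f"pics/{c}9.png",cv2.resize(im[p[0]-50:p[0]+50,p[1]-60:p[1]+60],None,fx=6,fy=6,interpolation=cv2.INTER_CUBIC))
E
```

```text
34.3 [544.39  28.4  184.84] jaw -50.94 F [0.38 0.36 0.51] M [-0.128  0.09  -0.018] w 21.01 q [-34.8   7.1  31.5 102.2  -3.9  71.7 -53.2]
```

View pics/side9.png

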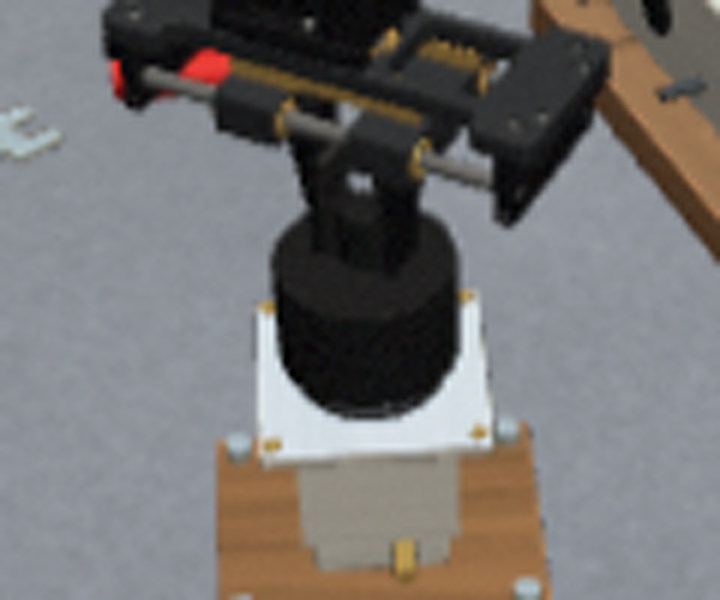

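Request:
{"op": "step_arm", "data": {"increments": [{"travel": [-0.2,-1,0],"spin": 0,"jaw": 14},{"travel": [-0.2,-1,0],"spin": 0,"jaw": 14},{"travel": [-0.2,-1,-2],"spin": 0,"jaw": 14},{"travel": [-0.2,-1,-4],"spin": 0,"jaw": 14},{"travel": [-0.2,-1,-6],"spin": 0,"jaw": 14},{"travel": [-0.2,-1,-7],"spin": 0,"jaw": 14},{"travel": [-0.2,-1,-8],"spin": 0,"jaw": 14},{"travel": [-0.2,-1,-9],"spin": 0,"jaw": 14},{"travel": [-0.2,-1,-9],"spin": 0,"jaw": 14},{"travel": [-0.2,-1,-9],"spin": 0,"jaw": 14}]}}

```text
clock: 35.65
ee_pos: [544.1, 27.4, 175.6]
orientation: [[0.63, 0.0, 0.776], [-0.776, -0.0, 0.63], [0.0, -1.0, 0.0]]
contact_force: [0.0, 0.2, -0.7]
width: 0.246
```

```bash
python3 st.py
```

```text
35.65 [544.05  27.37 175.63] jaw -50.94 F [ 0.05  0.24 -0.66] M [-0.135  0.069 -0.009] w 21.41 q [-34.6   7.5  31.5 102.9  -4.2  70.7 -52.9]
```

Request:
{"op": "step_arm", "data": {"increments": [{"travel": [0.2,0,-0.5],"spin": 0,"jaw": 14},{"travel": [0.2,0,-1],"spin": 0,"jaw": 14},{"travel": [0.2,0,-1.5],"spin": 0,"jaw": 14},{"travel": [0.2,0,-2],"spin": 0,"jaw": 14},{"travel": [0.2,0,-2.4],"spin": 0,"jaw": 14},{"travel": [0.2,0,-2.7],"spin": 0,"jaw": 14},{"travel": [0.2,0,-3],"spin": 0,"jaw": 14},{"travel": [0.2,0,-3],"spin": 0,"jaw": 14},{"travel": [0.2,0,-3],"spin": 0,"jaw": 14},{"travel": [0.2,0,-3],"spin": 0,"jaw": 14}]}}

```text
clock: 36.9
ee_pos: [544.2, 27.3, 172.6]
orientation: [[0.63, -0.0, 0.776], [-0.776, -0.0, 0.63], [0.0, -1.0, -0.0]]
contact_force: [-0.3, 0.6, -0.5]
width: 0.247
```

```bash
python3 st.py
```

```text
36.9 [544.18  27.35 172.58] jaw -50.94 F [-0.26  0.56 -0.54] M [-0.079  0.116  0.022] w 21.51 q [-34.6   7.7  31.5 103.1  -4.3  70.4 -52.8]
```

Within half a millimetre of the deck with no contact force, so I release and rise.

Request:
{"op": "step_arm", "data": {"increments": [{"travel": [0,0,-0.3],"spin": 0,"jaw": 14},{"travel": [0,0,-0.3],"spin": 0,"jaw": 26},{"travel": [0,0,-0.3],"spin": 0,"jaw": 36},{"travel": [0,0,-0.3],"spin": 0,"jaw": 50},{"travel": [0,0,-0.3],"spin": 0,"jaw": 60},{"travel": [0,0,5],"spin": 0,"jaw": 70},{"travel": [0,0,30],"spin": 0,"jaw": 87},{"travel": [0,0,70],"spin": 0,"jaw": 87},{"travel": [8,6,110],"spin": 0,"jaw": 87},{"travel": [16,13,150],"spin": 0,"jaw": 87}]}}

```text
clock: 38.15
ee_pos: [560.3, 40.4, 324.5]
orientation: [[0.63, 0.001, 0.777], [-0.777, 0.0, 0.63], [0.0, -1.0, 0.001]]
contact_force: [0.7, -0.4, -0.5]
width: 0.992
```

Request:
{"op": "step_arm", "data": {"increments": [{"travel": [0,0,0],"spin": 0,"jaw": 87},{"travel": [0,0,0],"spin": 0,"jaw": 87},{"travel": [0,0,0],"spin": 0,"jaw": 87},{"travel": [0,0,0],"spin": 0,"jaw": 87},{"travel": [0,0,0],"spin": 0,"jaw": 87},{"travel": [0,0,0],"spin": 0,"jaw": 87},{"travel": [0,0,0],"spin": 0,"jaw": 87},{"travel": [0,0,0],"spin": 0,"jaw": 87},{"travel": [0,0,0],"spin": 0,"jaw": 87},{"travel": [0,0,0],"spin": 0,"jaw": 87}]}}

```text
clock: 39.4
ee_pos: [560.2, 40.4, 322.6]
orientation: [[0.63, 0.0, 0.776], [-0.776, -0.0, 0.63], [0.0, -1.0, -0.0]]
contact_force: [-0.4, 0.3, -0.6]
width: 1.002
```

```bash
python3 st.py; python3 - <<'E'
from h import *
cal=get_calibration("wrist");im,d=capture("wrist"); cv2.imwrite("pics/w10.png",im)
m=np.zeros(d.shape,bool);m[40:262,180:450]=1
P=world("wrist",d,m,cal);P=P[np.hypot(P[:,0]-544.5,P[:,1]-27.3)<75]
for lo,hi in((190,206),(164,176)):
    Q=P[(P[:,2]>lo)&(P[:,2]<hi)];print(lo,len(Q),np.median(Q[:,2]),cv2.minEnclosingCircle(Q[:,:2].astype(np.float32)))
Q=P[(P[:,2]>164)&(P[:,2]<176)]
A=np.c_[Q[:,:2]-[544.5,27.3],np.ones(len(Q))];s=np.linalg.lstsq(A,Q[:,2],rcond=None)[0];print("plane",s)
Q=P[(P[:,2]>115)&(P[:,2]<121)];print("deck",np.median(Q[:,2]))
im,_=capture("side");cv2.imwrite("pics/side10.png",im)
cv2.imwrite("pics/side10z.png",cv2.resize(im[130:250,240:380],None,fx=5,fy=5,interpolation=cv2.INTER_CUBIC))
im,_=capture("scene");cv2.imwrite("pics/scene10.png",im)
print(nets.place_of("side","needle_tip"))
E
```

```text
39.4 [560.21  40.38 322.6 ] jaw -50.94 F [-0.4   0.33 -0.64] M [-0.054  0.132 -0.033] w 87.13 q [-35.6   5.9  31.5  87.7  -3.1  87.3 -55. ]
190 524 197.79728272643928 ((545.2159423828125, 27.21440315246582), 10.929488182067871)
164 4924 169.94825778291124 ((544.9202880859375, 27.298236846923828), 39.552833557128906)
plane [-8.62344103e-04 -2.12799783e-03  1.69944282e+02]
deck 117.98658201612818
[]
```

View pics/side10z.png

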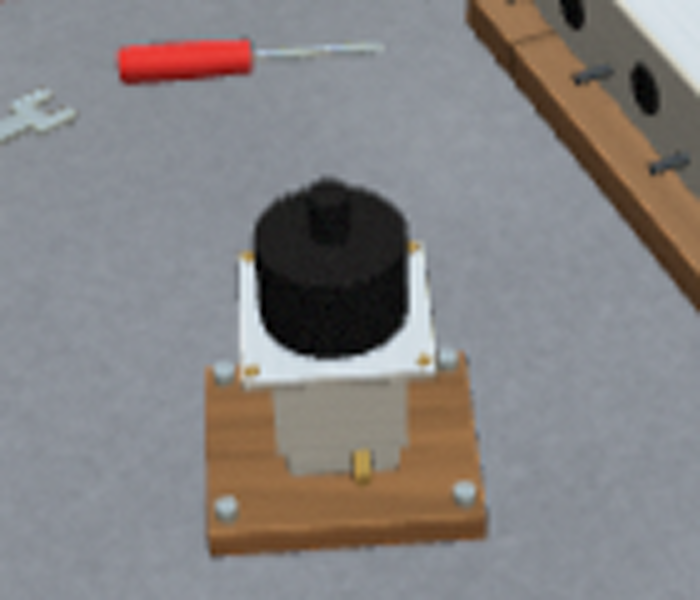

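View pics/scene10.png

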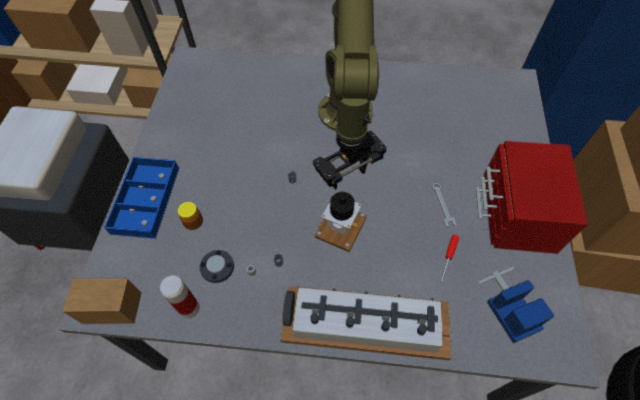

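```bash
python3 -c "
from h import *
print(sign_off())"
```

```text
the job is handed in; nothing more can be done
None
```

The dial is five clicks out from its stop, the black cap sits flat on the deck over it, and the job was handed in at about 39.5 s.

- **Stop:** I gripped the red bar with 14 N and turned it clockwise in small steps. The stop came about 74° in, so the dial started 4 clicks out. There the moment read about 0.20 N m, against about 0.14 N m over a plain click and 0.4 N m for the ring to slip.
- **Back-out:** I turned the dial back 92° and let go. With the gripper clear, the bar measured 39.2° against 21.1° at the start. That is one click net, which agrees with 4 clicks out becoming 5.
- **Ring:** Its mark stayed at about 135°, so the ring did not slip.
- **Cap:** Its top measured 169.95 mm (170 expected), with no measurable tilt, centred on the dial to within about 0.3 mm in the same view. No contact force showed on the way down.
- **Other things:** They look unmoved in the last scene picture compared with the first; I compared by eye only.

I could not check the needle tip. The networks did not find it in the first pictures from any camera or in the last side view, so the click count rests on the dial's angle and the moment at the stop. Early network positions for the dial were about 2 mm off in y (up to about 16 mm in the scene view) from the depth measurements. I used the depth values, which agreed from opposite camera sides to within about 1 mm.

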